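# Strike the lot mark

## Robot

A 6-joint arm with a two-finger parallel gripper is mounted at the origin on a cart in front of the work surface, level with it; the furniture and walls round the work are solid. World frame = base frame: x ahead of the robot, y to its left, z up, the work surface at z = 0. Lengths are in m, angles in rad, forces in N, time in s.
With the tool pointing down it reaches from about 0.35 to 0.925 m from the base axis. Payload 6.4 kg.
Tool frame: the origin (TCP) lies between the finger pads; the fingertips stand 22 mm ahead of it and the grasp point (between the pads) lies 3 mm ahead of it; z points along the fingers, y is the line along which they close (so a half turn about z gives the same grasp; the last joint's range is limited). The gripper opens to 94 mm and grips with 3 to 60 N. Pads are 16 mm wide; open, the fingers measure 119 mm over their backs; the gripper's body (75 mm by 177 mm) begins 78 mm behind the grasp point.
Start: joints at [0.956, 0.245, 1.558, -0, 1.339, -0.174], TCP at [0.277, 0.588, 0.227] pointing down, gripper open.
Joint ranges: [-3.13, 3.13], [-1.02, 2.26], [0.13, 2.54], [-0.95, 4.09], [0.21, 2.88], [-2.74, 2.74]. Speed limits (rad/s): [2.57, 2.57, 3.14, 3.14, 3.14, 3.14].

## Interface

Orientations are given as a unit quaternion [x, y, z, w].
In Python, from rig import state, capture, sign_off, boxes_of, silhouettes gives the robot as it stands. The module is installed in compiled form; this text tells all that it offers.
- The arm moves only by the shell command python3 -m jog 'ROWS' [OPENING]. ROWS is JSON, a list of rows, each a list of 6 numbers: the shift along the tool's x, y, z in mm, then the turn, a rotation vector about the tool's x, y, z in units of 6 degrees (1.0 is 6 degrees). In form: [[dx, dy, dz, wx, wy, wz], ...]. A call has 1 to 10 rows; each row is the pose to reach, as a shift and turn from the pose commanded when the call began, along the tool's axes at that moment; what a row does not reach only later rows make up. A row lasts 1/12 s, in which the tool goes at most 41.7 mm and 7.16 degrees, less where a joint would pass 70% of its speed; a pose out of reach is approached as far as the arm can. A call with a gripper value outside its range is refused whole. OPENING is the opening, from -1 (shut) to 1 (fully open), set as the call begins (- or left out, the last holds). The fingers move at their own pace and stop on an object; the grip force is fixed at half the most. Time passes only in rows, so rows that repeat a pose let the fingers close. It gives the time, the measured TCP pose, the force, the opening and the grip force at its end, in the units of the state.
- state(): the state, without advancing time (a new reading comes with each control period).
- capture(name): name is "side" or "top" or "wrist"; returns a dict with "pixels" (384x512x3 uint8, red, green, blue), "vfov" (degrees; the focal length in pixels is half the picture's height over the tangent of half this angle, whatever the lens; pixels are square), "cx", "cy" (the principal point, pixels), "rvec" (rotation vector, rad) and "tvec" (3), from world to camera coordinates, as OpenCV has them. Camera axes: x right, y down, z forward; pixel columns grow to the right and rows downward; lengths in m; the calibration is good to about 2 mm. The wrist camera is an equidistant fisheye: a pixel r from the principal point sees the ray r / f radians off the axis. A picture is of the moment at which its call begins. There is no depth.
- sign_off(): hands the job in; it is judged then, once.
Trained networks look in a picture, given as the dict that the camera call returned (one of the last four; its "shot" number tells which), for a name from the list of things; names that differ only in an ending like _2 or _b are one class to them, and where a whole thing is asked for, a point or a joint stands for the part that bears it (a point fixed in the world has none). Each returns a list of dicts, best first, with "score" (0 to 1); they miss things now and then, are a little off and sometimes report something else, mostly with a low value. They report only what shows in the picture. A call takes as long as a camera call. They do not tell look-alikes from the thing itself.
- boxes_of(name, picture): "box" ([left, top, width, height] in pixels, round what is visible of it).
- silhouettes(name, picture): "mask" (384x512 bool, what is visible of it) and "box" ([left, top, width, height] in pixels, round what is visible of it).
The state is a dict: "clock": time; "qpos": joint angles; "joint_velocities": joint speeds; "tau": joint torques, N m; "ee_pos": TCP position; "ee_rot": TCP orientation; "force": force on the tool from outside, world axes, zero at the start; "ft_torque": the same for the moment, N m; "opening": finger opening in m; "finger_force": force on a finger pad.
Only numpy, scipy, OpenCV 4.12 (cv2) and the standard library are available. Lean on these libraries where they do the work, as an engineer would, in place of code of your own. Each camera call takes 0.05 s, during which the arm holds its last target. There are 200 camera calls.

## Task

Mark the brass tag: pick up the mallet and strike the red-headed spring punch briskly all the way down with it, then let the punch spring back up. Afterwards stand the mallet in the brass tray, on one face of its head with the handle level, and let go; keep your fingers off the punch and leave the other things where they are.

Things in the scene. Friction and masses are not known exactly. Their poses are not given: they have to be found in the camera images.
- mallet: Small loose mallet, 0.17 kg, on the white paper cover (1.5 mm thick): wooden cylindrical head with black rubber faces, 48 mm diameter, 64 mm tall, standing on one face, axis (body z) upright; level pale wooden handle, a bar 18 mm wide and 22 mm tall, centre line at z = 32 mm, along body -x from x = -24 to -126 mm. Origin: centre of the head's lower face.
- mallet_grip (a point): Point on the handle beside the head (the centre of mass is nearby, 14 mm from the head axis), a good grasp from above: 48 mm from the head's axis and 32 mm above the lower face (the fingers close across the 18 mm width). Axes as the mallet's.
- punch: Marking punch, fixed to the table: blue base 130 x 100 mm, 18 mm high, a column at its +x side and an arm (40 mm wide, top at z = 85 mm) with a steel guide bush (34 mm diameter, top at z = 88 mm); under it lies a brass tag. The upright punch pin stands at x = -12 mm, y = 0. Origin: centre of the underside, z up.
- punch_top (a point): Centre of the top of the punch pin's red mushroom head (40 mm in diameter, flat top of 32 mm). It stands 134 mm above the table at rest and goes down with the pin by up to 24 mm.
- punch_pin (a joint): Downward travel of the spring punch in m: 0 at rest (up), 0.024 fully down. The spring takes 1.2 N to start and 6 N when fully down, and brings it back up.
- tool_tray: Shallow rectangular brass tray, 150 x 112 mm, fixed to the table: flat floor about 134 mm (along its x) by 96 mm (y), 2 mm above the table, with a rim 9 mm high. Origin: centre of the underside, z up.
- jar_big: Bystander: round jar with a black lid, 63 mm in diameter, 66 mm tall. Origin: centre of the underside.
- paper_tape: Bystander: roll of paper tape lying flat, 96 mm in diameter, 48 mm tall. Origin: centre of the underside.
- stamp: Bystander: small hand stamp with a dark turned handle, 20 x 32 mm, 54 mm tall. Origin: centre of the underside.
- jar_small: Bystander: round jar with a white lid, 48 mm in diameter, 40 mm tall. Origin: centre of the underside.
Mind the look-alikes: they are no part of the job. There is more than one size of the mallet; the one meant has the size given above.

How it is judged:
On the way, in this order (a step that is already met when the one before it is completed fails the run):
1. the punch is driven down briskly (faster than 0.05 m/s at some point of the first 19 mm of its travel) (velocity of joint punch_pin above 0.05 m/s and value of joint punch_pin below 0.019 m).
2. the mallet has driven the punch all the way down (at least 20 of 24 mm) (value of joint punch_pin above 0.02 m and contact force between mallet and punch above 0.3 N).
At the end, for the whole second after the job is handed in: The punch is up again (within 2 mm), and the mallet, released and at rest, stands in the brass tray on one face of its head (head within the tray's floor: its axis within 50 mm of the tray's centre along the tray and 31 mm across; upright within 0.12 rad) (value of joint punch_pin below 0.002 m and x of mallet in the frame of tool_tray between -0.05 and 0.05 m and y of mallet in the frame of tool_tray between -0.031 and 0.031 m and ((z of mallet in the frame of tool_tray between -0.004 and 0.008 m and angle between mallet's own z axis and vertical below 0.12 rad) or (z of mallet in the frame of tool_tray between 0.06 and 0.072 m and angle between mallet's own z axis and vertical above 3.02 rad)) and linear speed of mallet below 0.02 m/s and contact force between mallet and tool_tray above 0.3 N); the robot touches nothing.
It fails at once if the robot presses or knocks the punch with its fingers (contact force between the fingers and punch above 1 N).
It fails at once if the jar with the black lid is knocked about (moved more than 30 mm) (distance of jar_big from where it was at the start of the episode above 0.03 m).
It fails at once if the tape roll is knocked about (moved more than 30 mm) (distance of paper_tape from where it was at the start of the episode above 0.03 m).
It fails at once if the hand stamp is knocked about (moved more than 30 mm) (distance of stamp from where it was at the start of the episode above 0.03 m).
It fails at once if the jar with the white lid is knocked about (moved more than 30 mm) (distance of jar_small from where it was at the start of the episode above 0.03 m).
It also fails if it takes over 48 s, if anything falls off the work surface, if the arm or the gripper's body presses on something with over 40 N, if the wrist force passes 120 N, or if a joint passes its speed limit or range.

## Working session

There is one attempt and no reset: what is moved stays moved. The work goes in short steps, Python scripts to look and compute and a shell command to move; the robot and the scene stay as the last step left them, time stands still between calls to the robot, and variables do not carry over. Pictures are saved under pics/ and viewed, at most 10 in all, crops included, and the job is handed in when it is done.

```bash
mkdir -p pics
cat > h.py <<'E'
import numpy as np, cv2, pickle
from rig import state, capture, sign_off, boxes_of, silhouettes
from scipy.spatial.transform import Rotation as R
def proj(p,c):
    f=c["pixels"].shape[0]/2/np.tan(np.radians(c["vfov"])/2)
    q=R.from_rotvec(np.ravel(c["rvec"])).apply(np.atleast_2d(p))+np.ravel(c["tvec"])
    return np.c_[f*q[:,0]/q[:,2]+c["cx"],f*q[:,1]/q[:,2]+c["cy"]]
def ray(u,v,z,c):
    f=c["pixels"].shape[0]/2/np.tan(np.radians(c["vfov"])/2)
    r=R.from_rotvec(np.ravel(c["rvec"])).inv(); o=-r.apply(np.ravel(c["tvec"]))
    d=r.apply([(u-c["cx"])/f,(v-c["cy"])/f,1]); return o+d*(z-o[2])/d[2]
E
python3 - <<'E'
from h import *
S={}
for n in ("top","side"):
    c=capture(n); S[n]=c
    cv2.imwrite(f"pics/{n}0.png",c["pixels"][...,::-1])
    print(n,c["vfov"],c["cx"],c["cy"],c["rvec"],c["tvec"])
    for t in ("mallet","punch","punch_top","tool_tray","jar_big","paper_tape","stamp","jar_small"):
        for d in silhouettes(t,c)[:4]:
            m=d["mask"]; u,v=m.nonzero()[1].mean(),m.nonzero()[0].mean()
            print(t,round(d["score"],2),np.round(d["box"]),m.sum(),round(u),round(v),ray(u,v,0.03,c).round(3))
pickle.dump(S,open("s.pkl","wb")); print(state())
a=np.hstack([S["top"]["pixels"]]); cv2.imwrite("pics/t_big.png",cv2.resize(a,(800,600),interpolation=cv2.INTER_CUBIC)[...,::-1])
E
```

```text
top 52.66979314600364 252.000479763387 192.74057653517536 [ 2.14469804 -2.14106332  0.15751554] [0.18515228 0.58942306 1.33882289]
mallet 0.57 [191. 239.  29.  41.] 283 205 254 [0.372 0.353 0.03 ]
mallet 0.47 [199. 146.  23.  11.] 149 208 149 [0.753 0.347 0.03 ]
punch 0.89 [324. 166.  29.  43.] 964 338 187 [ 0.613 -0.124  0.03 ]
punch_top 0.58 [338. 178.  16.  12.] 129 344 186 [ 0.617 -0.148  0.03 ]
tool_tray 0.89 [360. 216.  37.  48.] 1304 377 241 [ 0.419 -0.256  0.03 ]
paper_tape 0.68 [191. 236.  25.  43.] 322 204 255 [0.369 0.355 0.03 ]
paper_tape 0.63 [243. 164.  29.  27.] 281 258 178 [0.646 0.164 0.03 ]
stamp 0.63 [159. 191.   8.   8.] 56 161 195 [0.583 0.514 0.03 ]
jar_small 0.61 [191. 241.  29.  38.] 342 205 254 [0.372 0.353 0.03 ]
jar_small 0.56 [394. 194.  14.  16.] 176 398 202 [ 0.558 -0.336  0.03 ]
jar_small 0.44 [245. 163.  29.  29.] 320 258 177 [0.647 0.163 0.03 ]
side 53.65871293375097 252.47979939838638 184.9474368992936 [ 0.08719977 -2.73626938  1.45802243] [0.58110553 0.02641094 1.63327759]
mallet 0.85 [278. 305.  23.  34.] 259 287 321 [0.438 0.703 0.03 ]
mallet 0.79
[... 893 characters left out ...]
9, 'qpos': array([ 9.55909717e-01,  2.45094039e-01,  1.55781644e+00, -1.10002621e-05,
        1.33867496e+00, -1.74092453e-01]), 'joint_velocities': array([ 7.23229760e-04, -2.44482001e-03,  4.86885426e-04,  6.77542121e-04,
       -1.66843498e-05, -1.33556373e-04]), 'tau': array([ 8.84939673e-04, -4.15829408e+01, -3.14876390e+01,  6.85759052e-02,
        2.88443587e-02, -2.99363478e-05]), 'ee_pos': array([0.27732595, 0.58787987, 0.22745022]), 'ee_rot': array([2.18615879e-01, 9.75810995e-01, 1.27519614e-06, 6.32882953e-06]), 'force': array([-0.0493737 ,  0.33588649,  0.3908456 ]), 'ft_torque': array([-0.01596476,  0.00469243,  0.01062179]), 'finger_force': 0.0, 'opening': 0.09408483980320728}
```

View pics/t_big.png

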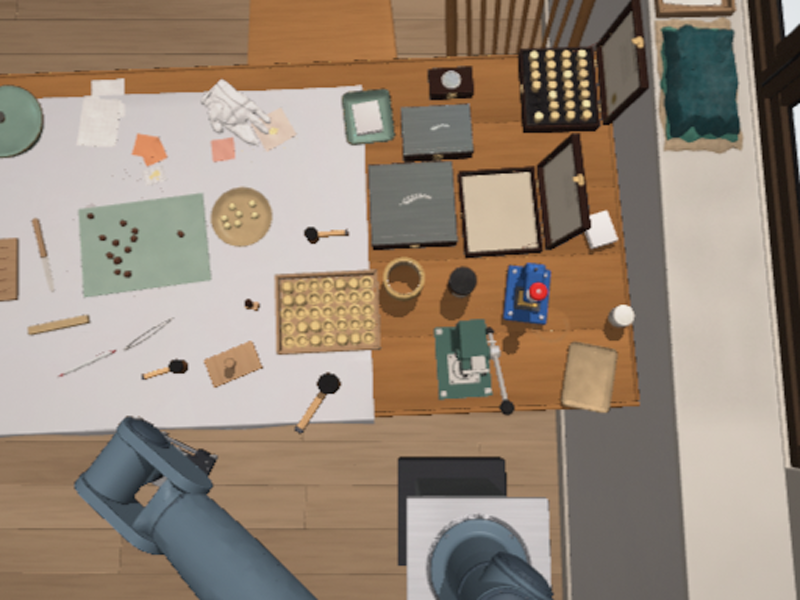

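View pics/side0.png

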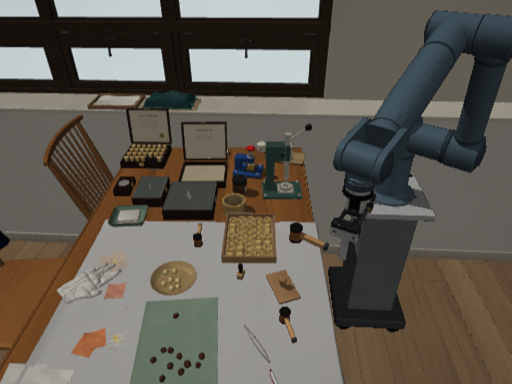

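Mallet candidates (in 512x384 top-view pixels):
- A at about (210,246): head roughly 15 px, which is about 48 mm, and about 150 mm long overall.
- B at about (114,234): smaller.
- C at about (200,150): smaller.

A fits the given size. The blue punch is at (338,187) with its red head at (344,186). The brass tray is at (377,241). I'll check these in one close crop.

Run:
```python
from h import *
S=pickle.load(open("s.pkl","rb")); c=S["top"]; im=c["pixels"]
def crop(a,x,y,w,h,s): return cv2.resize(a[y:y+h,x:x+w],None,fx=s,fy=s,interpolation=cv2.INTER_CUBIC)
A=crop(im,180,230,50,50,8); B=crop(im,90,220,50,50,4);C=crop(im,190,135,50,50,4);P=crop(im,318,160,50,50,4);T=crop(im,350,210,50,60,4)
T=cv2.resize(T,(200,200))
cv2.imwrite("pics/crops.png",np.hstack([A,np.vstack([B,C]),np.vstack([P,T])])[...,::-1])
print("cam",-R.from_rotvec(c["rvec"]).inv().apply(c["tvec"]))
for nm,(x,y) in dict(A=(210,246),B=(114,234),C=(200,150)).items():
    g=im[y-14:y+14,x-14:x+14].max(2)<70; n,l,st,ce=cv2.connectedComponentsWithStats(g.astype(np.uint8))
    k=1+st[1:,4].argmax(); print(nm,st[k],ce[k]+[x-14,y-14],ray(*(ce[k]+[x-14,y-14]),0.0655,c).round(4), "diam mm", 2*np.sqrt(st[k][4]/np.pi)/388*1270)
    x0,y0=(x-36,y-36); w=im[y0:y0+72,x0:x0+72].astype(int)
    t=(w[...,0]-w[...,2]>55)&(w[...,0]>140)
    n,l,st,ce=cv2.connectedComponentsWithStats(t.astype(np.uint8),connectivity=8)
    for k in range(1,n):
        if st[k][4]>15: print("  wood",st[k]+[x0,y0,0,0,0],ce[k]+[x0,y0],ray(*(ce[k]+[x0,y0]),0.0445,c).round(4))
r=(im[...,0]>170)&(im[...,1]<70)&(im[...,2]<80); r[:, :320]=0; r[:,365:]=0;r[:160]=0;r[215:]=0
v,u=r.nonzero(); print("red",r.sum(),u.mean(),v.mean(),ray(u.mean(),v.mean(),0.132,c).round(4))
for cc,n in((c,"top"),):
  for t in("punch","tool_tray"):
    m=silhouettes
```

```text
cam [0.38370157 0.18276543 1.41191981]
A [  7   7  14  13 138] [209.81884058 245.4057971 ] [0.4024 0.3309 0.0655] diam mm 43.387696930031524
  wood [ 177  210   69   53 1240] [217.24596774 222.47258065] [0.4829 0.3085 0.0445]
  wood [174 254  72  28 763] [210.35648755 274.73918742] [0.3023 0.3295 0.0445]
B [ 8 11 12  8 75] [113.48 234.6 ] [0.4389 0.6647 0.0655] diam mm 31.985834542098363
  wood [131 222  19  26 290] [140.67241379 234.27586207] [0.441  0.5767 0.0445]
  wood [ 92 235  16   7  56] [ 99.55357143 238.17857143] [0.4271 0.7204 0.0445]
C [ 9 10  9 10 63] [199.07936508 150.3015873 ] [0.7388 0.3753 0.0655] diam mm 29.31550159109979
  wood [235 121   1  21  21] [235. 131.] [0.817  0.2487 0.0445]
  wood [164 123  10  31 211] [167.44075829 138.28909953] [0.7892 0.4946 0.0445]
  wood [204 147  17   4  54] [211.96296296 148.61111111] [0.7507 0.3317 0.0445]
  wood [176 173  60  13  76] [200.61842105 176.02631579] [0.6494 0.3707 0.0445]
  wood [179 176  57  10 445] [208.61123596 181.33483146] [0.6301 0.3416 0.0445]
red 74 344.05405405405406 185.66216216216216 [ 0.6003 -0.1219  0.132 ]
```

View pics/crops.png

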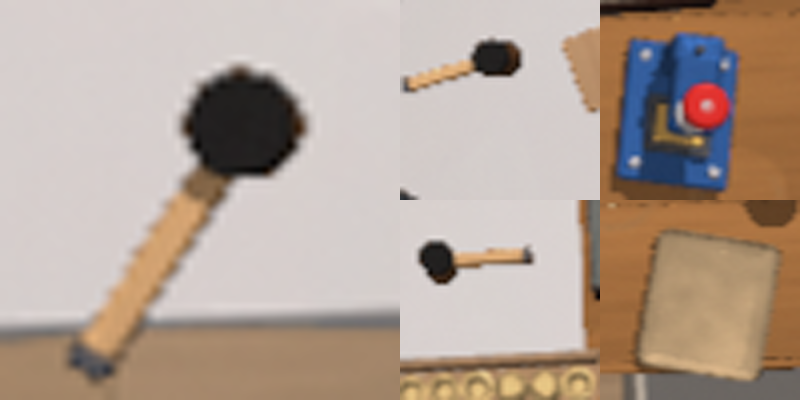

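The crop confirms it. A (head at px (210,245)) is the full-size mallet, with its handle running down-left over the table edge. B and C are visibly smaller. The punch's red head shows at (344,186), and the tray is rotated a few degrees.

Run:
```python
from h import *
S=pickle.load(open("s.pkl","rb")); c=S["top"]; s=S["side"]
from scipy.optimize import least_squares
def tri(a,b): 
    r=least_squares(lambda p: np.r_[proj(p,c)[0]-a,proj(p,s)[0]-b],[.5,0,.1]); return r.x.round(3),r.cost.round(1)
print("knob",tri((324.5,260.5),(308,127)),"presshead",tri((301,211),(279,146)))
print("lever lower end", tri((315,218),(288,133)))
def red(c,box):
    im=c["pixels"]; r=np.zeros(im.shape[:2],bool); x,y,w,h=box; q=im[y:y+h,x:x+w].astype(int)
    r[y:y+h,x:x+w]=(q[...,0]>130)&(q[...,1]<90)&(q[...,2]<90); v,u=r.nonzero(); return np.array([u.mean(),v.mean()]),r.sum()
a,n1=red(c,(325,165,35,40)); b,n2=red(s,(240,138,22,20)); print("red",a,n1,b,n2,tri(a,b),ray(*a,.131,c),ray(*b,.131,s))
# handle
h=ray(191.5,274,.0445,c); H=ray(209.82,245.4,.0655,c); print("head",H,"end",h,np.linalg.norm((h-H)[:2]))
im=c["pixels"].astype(int)
# handle pixels: closer than 40px along a line
v,u=np.mgrid[0:384,0:512]; t=((im[...,0]-im[...,2]>65)&(im[...,0]>150))
e=np.array([191.5,274.]);d0=(np.array([209.8,245.4])-e);L=np.linalg.norm(d0);d0/=L
al=(u-e[0])*d0[0]+(v-e[1])*d0[1]; ac=abs((u-e[0])*-d0[1]+(v-e[1])*d0[0])
m=t&(al>2)&(al<L-9)&(ac<5); P=np.c_[u[m],v[m]].astype(np.float32)
vx,vy,x0,y0=cv2.fitLine(P,cv2.DIST_L2,0,.01,.01).ravel(); print(m.sum(),vx,vy,x0,y0)
q1=ray(x0,y0,.0445,c);q2=ray(x0+10*vx,y0+10*vy,.0445,c);d=(q2-q1)[:2];d/=np.linalg.norm(d);d*=-np.sign(d@(h-H)[:2])*-1
print("dir head->end",d,np.degrees(np.arctan2(d[1],d[0])), "offset of head from line", np.cross(d,(H-q1)[:2]))
cc=np.array([[364.5,219],[394.5,224.1],[389.25,264],[360,258.6]]); w=np.array([ray(*p,.006,c) for p in cc]); print("tray",w.round(3),w.mean(0),np.linalg.norm(w-np.roll(w,1,0),axis=1))
# side heads
for n in ("mallet",):
    for k in [(295.5,233)]: print(ray(*k,.05,s))
st=state(); M=R.from_quat(st["ee_rot"]).as_matrix(); print(M.round(3));
```

```text
knob (array([ 0.358, -0.023,  0.282]), np.float64(0.1)) presshead (array([0.493, 0.036, 0.227]), np.float64(21.5))
lever lower end (array([0.465, 0.001, 0.268]), np.float64(36.3))
red [344.0326087 186.0326087] 92 [249.77777778 146.74074074] 27 (array([ 0.6  , -0.121,  0.133]), np.float64(0.1)) [ 0.59924481 -0.12198551  0.131     ] [ 0.60214402 -0.12645657  0.131     ]
head [0.40246912 0.33089198 0.0655    ] end [0.30466018 0.3947892  0.0445    ] 0.11683083264979234
97 0.5407879 -0.841159 198.26804 263.18558
dir head->end [-0.84605046  0.53310282] 147.7846595758291 offset of head from line 0.0024576284658864647
tray [[ 0.499 -0.222  0.006]
 [ 0.481 -0.33   0.006]
 [ 0.339 -0.303  0.006]
 [ 0.358 -0.2    0.006]] [ 0.41910364 -0.26369934  0.006     ] [0.14331423 0.10926188 0.14451218 0.10512867]
[0.40588428 0.35375595 0.05      ]
[[-0.904  0.427  0.   ]
 [ 0.427  0.904 -0.   ]
 [-0.     0.    -1.   ]]<stdin>:22: DeprecationWarning: Arrays of 2-dimensional vectors are deprecated. Use arrays of 3-dimensional vectors instead. (deprecated in NumPy 2.0)
```

```bash
python3 -m jog '[[-177,-174,60,0,0,1.15],[-177,-174,60,0,0,1.15],[-177,-174,60,0,0,1.15],[-177,-174,60,0,0,1.15],[-177,-174,60,0,0,1.15],[-177,-174,60,0,0,1.15],[-177,-174,60,0,0,1.15],[-177,-174,60,0,0,1.15],[-177,-174,60,0,0,1.15]]' 0.3
cat > w.py <<'E'
from h import *
def wproj(p,c):
    f=192/np.tan(np.radians(c["vfov"])/2)
    q=R.from_rotvec(np.ravel(c["rvec"])).apply(np.atleast_2d(p))+np.ravel(c["tvec"])
    r=np.hypot(q[:,0],q[:,1]); th=np.arctan2(r,q[:,2]); k=f*th/np.maximum(r,1e-9)
    return np.c_[k*q[:,0]+c["cx"],k*q[:,1]+c["cy"]]
def wray(u,v,z,c):
    f=192/np.tan(np.radians(c["vfov"])/2); x,y=u-c["cx"],v-c["cy"]; r=np.hypot(x,y); th=r/f
    rr=R.from_rotvec(np.ravel(c["rvec"])).inv(); o=-rr.apply(np.ravel(c["tvec"])); d=rr.apply([np.sin(th)*x/r,np.sin(th)*y/r,np.cos(th)]); return o+d*(z-o[2])/d[2]
E
python3 - <<'E'
from w import *
c=capture("wrist"); pickle.dump(c,open("w.pkl","wb"))
st=state(); M=R.from_quat(st["ee_rot"]).as_matrix(); p=st["ee_pos"]; print(p,M.round(3).tolist(),c["vfov"])
im=c["pixels"].copy()
g=p+0; g[2]=.0335
for q,col in ((g,(255,0,0)),(np.r_[.4025,.331,.0655],(0,255,0)),(np.r_[.3047,.3948,.0445],(0,0,255))):
    u=wproj(q,c)[0]; print(u); cv2.circle(im,tuple(int(x) for x in u.round()),2,col,-1)
cv2.imwrite("pics/w1.png",cv2.resize(im,(800,600))[...,::-1])
E
```

```text
clock: 1.65
ee_pos: [0.3635, 0.3554, 0.168]
ee_rot: [0.277, 0.961, 0.001, 0.0]
force: [0.8, 1.1, 0.4]
opening: 0.0609
finger_force: 0.0
[0.36336834 0.35603605 0.16820579] [[-0.847, 0.532, 0.001], [0.532, 0.847, 0.001], [-0.0, 0.001, -1.0]] 65.70646984690485
[253.69506485 191.44490011]
[253.40881971 246.62322947]
[255.34273132 122.26768934]
```

View pics/w1.png

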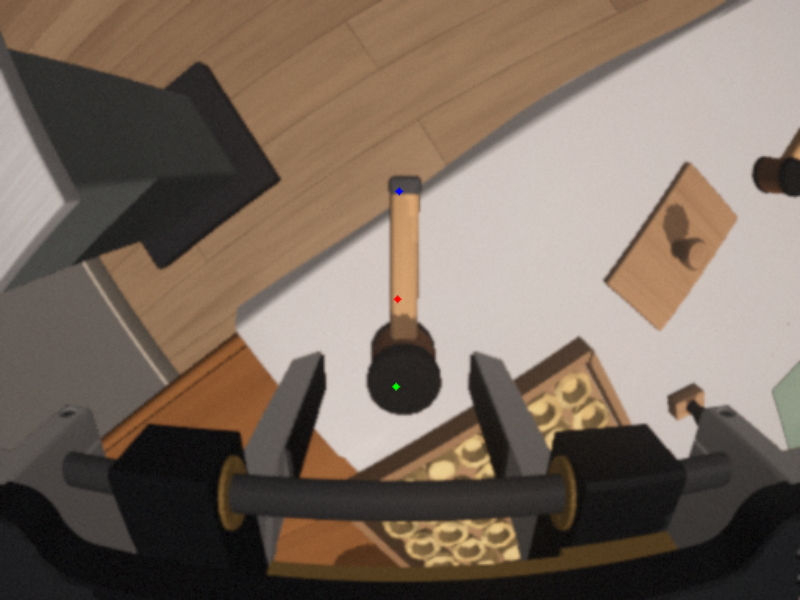

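The wrist view shows the handle centred on column ~404 (display px), about 7 px right of the projected grip point (397,300). The head-top centre is at about (404,380).

Run:
```python
from w import *
c=pickle.load(open("w.pkl","rb")); st=state(); M=R.from_quat(st["ee_rot"]).as_matrix(); p=st["ee_pos"]; k=1/1.5625
H=wray(404*k,380*k,.0655,c); e=wray(405*k,181*k,.0445,c); n=wray(403.5*k,320*k,.0445,c)
print(H,e,n,np.linalg.norm((e-H)[:2])); a=(e-H)[:2];a/=np.linalg.norm(a); print(np.degrees(np.arctan2(a[1],a[0])))
g=np.r_[H[:2]+a*.046,.0365]; print(g,"tool shift mm",(M.T@(g-p)*1000).round(1))
```

```text
[0.40202454 0.3371685  0.0655    ] [0.30147646 0.40107468 0.0445    ] [0.37479533 0.35415151 0.0445    ] 0.11913822207286187
147.5608469472148
[0.3632023  0.36184307 0.0365    ] tool shift mm [  3.3   4.6 131.7]
```

```bash
python3 -m jog '[[0,4,42,0,0,0],[0,4,84,0,0,0],[0,4,120,0,0,0],[0,4,131,0,0,0],[0,4,131,0,0,0]]'
python3 -m jog '[[0,0,0,0,0,0],[0,0,0,0,0,0],[0,0,0,0,0,0],[0,0,0,0,0,0],[0,0,0,0,0,0],[0,0,0,0,0,0]]' -1
```

```text
clock: 2.12
ee_pos: [0.3628, 0.3582, 0.0338]
ee_rot: [0.276, 0.961, -0.002, -0.002]
force: [-0.4, -0.4, 0.1]
opening: 0.0612
finger_force: 0.0
clock: 2.62
ee_pos: [0.3658, 0.3587, 0.0373]
ee_rot: [0.277, 0.961, 0.001, 0.001]
force: [0.2, 0.4, 0.2]
opening: 0.0245
finger_force: 0.0
```

```bash
python3 -m jog '[[0,0,0,0,0,0],[0,0,0,0,0,0],[0,0,0,0,0,0],[0,0,0,0,0,0],[0,0,0,0,0,0]]'
```

```text
clock: 3.03
ee_pos: [0.3655, 0.3585, 0.0369]
ee_rot: [0.277, 0.961, 0.0, 0.0]
force: [-1.0, -1.0, 5.1]
opening: 0.0178
finger_force: 30.0
```

```bash
python3 -m jog '[[0,0,-20,0,0,0],[0,0,-55,0,0,0],[0,0,-95,0,0,0],[0,0,-135,0,0,0],[0,0,-175,0,0,0],[-20,0,-210,0,0,0],[-45,0,-240,0,0,0],[-80,-2,-260,0,0,0],[-118,-4,-275,0,0,0],[-156,-6,-285,0,0,0]]'
python3 -m jog '[[-38,-2,-5,0,0,0],[-76,-3,-5,0,0,0],[-112,-5,-5,0,0,0],[-140,-25,-5,0,0,0],[-170,-45,-5,0,0,0],[-195,-70,-5,0,0,0],[-220,-90,-5,0,0,0],[-245,-105,-5,0,0,0],[-268,-115,-5,0,0,0],[-268,-115,-5,0,0,0]]'
```

```text
clock: 3.87
ee_pos: [0.4954, 0.2695, 0.323]
ee_rot: [0.277, 0.961, 0.001, 0.001]
force: [1.1, 1.4, -2.1]
opening: 0.018
finger_force: 30.0
clock: 4.7
ee_pos: [0.6609, 0.0261, 0.3243]
ee_rot: [0.279, 0.96, -0.001, -0.001]
force: [0.2, 1.0, -2.2]
opening: 0.0176
finger_force: 30.0
```

```bash
python3 -m jog '[[0,-20,0,0,0,-1],[0,-45,0,0,0,-2.1],[0,-70,5,0,0,-3.2],[0,-95,15,0,0,-4.3],[0,-120,30,0,0,-5.4],[0,-145,45,0,0,-6.5],[0,-168,60,0,0,-7.6],[0,-188,75,0,0,-8.7],[0,-188,75,0,0,-8.7],[0,-188,75,0,0,-8.7]]'
python3 - <<'E'
from w import *
c=capture("wrist"); t=capture("top"); pickle.dump((c,t),open("w2.pkl","wb"))
st=state(); M=R.from_quat(st["ee_rot"]).as_matrix(); p=st["ee_pos"]; print(p,M.round(3).tolist(),st["qpos"].round(2),st["force"],st["ft_torque"])
im=c["pixels"].copy(); u=wproj([.6,-.122,.134],c)[0]; print(u)
cv2.circle(im,tuple(int(x) for x in u.round()),2,(0,255,0),-1)
f=M@[-.048,0,0]+p; 
for k in (-.0355,.0285): 
    u=wproj(f+[0,0,k],c)[0]; cv2.circle(im,tuple(int(x) for x in u.round()),2,(255,255,0),-1); print(u)
cv2.imwrite("pics/w2.png",cv2.resize(im,(800,600))[...,::-1])
E
```

```text
clock: 5.53
ee_pos: [0.5587, -0.1285, 0.2498]
ee_rot: [-0.173, 0.985, 0.001, -0.001]
force: [0.8, -0.3, -1.8]
opening: 0.0178
finger_force: 30.0
[ 0.56031049 -0.12815603  0.25194276] [[-0.94, -0.342, 0.001], [-0.342, 0.94, 0.0], [-0.001, -0.0, -1.0]] [-0.42  0.05  1.73  0.    1.36 -2.34] [-0.14167622 -0.44091901 -0.96861196] [0.02913881 0.02275929 0.00205719]
[245.24044455 236.1944386 ]
[253.10180301 290.13503115]
[253.21298296 349.89791588]
```

View pics/w2.png

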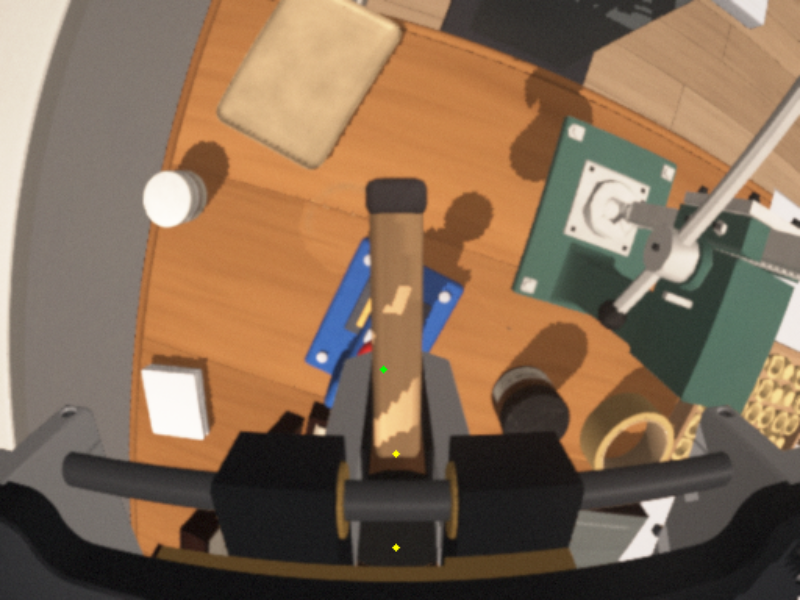

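The wrist view shows the mallet held in line with the tool, its handle end at about (397,193). A sliver of the red punch head shows left of the handle at (365,348). I'll check the tilt and the punch position numerically.

Run:
```python
from w import *
c,t=pickle.load(open("w2.pkl","rb"))
st=state(); M=R.from_quat(st["ee_rot"]).as_matrix(); p=st["ee_pos"]
for a in (-6,0,6):
    Ry=R.from_euler("y",a,degrees=True).as_matrix()
    for L in (.078,.083): print(a,L,(wproj([p+M@(np.r_[0,0,.003]+Ry@np.r_[L,s,-.011]) for s in(-.009,.009)],c)*1.5625).round().tolist())
th=np.linspace(0,2*np.pi,13)[:-1]
print((wproj(np.c_[.6+.02*np.cos(th),-.122+.02*np.sin(th),.130+0*th],c)*1.5625).round().tolist())
im=c["pixels"].astype(int); r=(im[...,0]>110)&(im[...,1]<60)&(im[...,2]<70); v,u=r.nonzero(); k=(v>200)&(v<250); print(np.c_[u[k],v[k]].astype(float).__mul__(1.5625).round().tolist())
s=capture("side"); pickle.dump(s,open("s2.pkl","wb"))
im=s["pixels"].copy()
q=[proj(x,s)[0] for x in (p+M@[-.048,0,.0355],p+M@[-.048,0,-.0285],p+M@[.078,0,.003],np.r_[.6,-.122,.134])]; print(q)
x,y=q[0].astype(int); cv2.imwrite("pics/s2.png",cv2.resize(im[y-40:y+35,x-45:x+55],None,fx=8,fy=8,interpolation=cv2.INTER_CUBIC)[...,::-1]); print(x-45,y-40)
```

```text
-6 0.078 [[367.0, 187.0], [422.0, 187.0]]
-6 0.083 [[367.0, 172.0], [422.0, 172.0]]
0 0.078 [[366.0, 190.0], [423.0, 190.0]]
0 0.083 [[365.0, 174.0], [423.0, 174.0]]
6 0.078 [[364.0, 196.0], [425.0, 196.0]]
6 0.083 [[364.0, 180.0], [425.0, 180.0]]
[[373.0, 392.0], [389.0, 393.0], [403.0, 388.0], [412.0, 376.0], [414.0, 362.0], [407.0, 348.0], [394.0, 340.0], [377.0, 338.0], [363.0, 345.0], [354.0, 357.0], [353.0, 371.0], [360.0, 384.0]]
[[369.0, 342.0], [366.0, 344.0], [367.0, 344.0], [369.0, 344.0], [370.0, 344.0], [364.0, 345.0], [366.0, 345.0], [367.0, 345.0], [369.0, 345.0], [370.0, 345.0], [362.0, 347.0], [364.0, 347.0], [366.0, 347.0], [367.0, 347.0], [369.0, 347.0], [370.0, 347.0], [361.0, 348.0], [362.0, 348.0], [364.0, 348.0], [366.0, 348.0], [367.0, 348.0], [369.0, 348.0], [359.0, 350.0], [361.0, 350.0], [362.0, 350.0], [364.0, 350.0], [366.0, 350.0], [359.0, 352.0], [361.0, 352.0], [362.0, 352.0], [359.0, 353.0]]
[array([248.51322018, 130.82200315]), array([248.30473422, 117.06704778]), array([276.28634827, 120.31066692]), array([250.17361515, 146.62963824])]
203 90
```

View pics/s2.png

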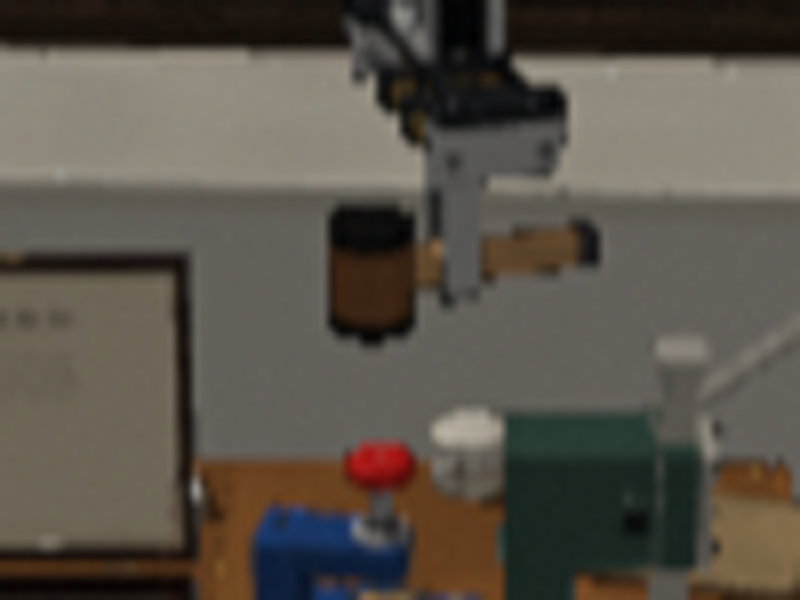

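Level, and the punch position agrees. The head needs 8 mm in tool -y, then the strike.

```bash
python3 -m jog '[[0,-4,15,0,0,0],[0,-8,35,0,0,0],[0,-8,55,0,0,0],[0,-8,62,0,0,0],[0,-8,62,0,0,0]]'
python3 -m jog '[[0,0,8,0,0,0],[0,0,25,0,0,0],[0,0,43,0,0,0],[0,0,45,0,0,0],[0,0,45,0,0,0]]'
python3 - <<'E'
from w import *
s=capture("side"); st=state(); M=R.from_quat(st["ee_rot"]).as_matrix(); p=st["ee_pos"]; print(p,st["force"],st["ft_torque"])
im=s["pixels"]; cv2.imwrite("pics/s3.png",cv2.resize(im[105:180,203:303],None,fx=8,fy=8,interpolation=cv2.INTER_CUBIC)[...,::-1])
E
```

```text
clock: 6.1
ee_pos: [0.562, -0.1352, 0.1878]
ee_rot: [-0.174, 0.985, 0.001, -0.001]
force: [0.6, -0.4, -2.2]
opening: 0.0181
finger_force: 30.0
clock: 6.52
ee_pos: [0.5637, -0.1367, 0.1462]
ee_rot: [-0.174, 0.985, -0.001, 0.001]
force: [-1.1, 0.4, 4.0]
opening: 0.0177
finger_force: 30.0
[ 0.56367136 -0.13672487  0.14663173] [-0.53745525 -0.40755693  3.21520756] [ 0.15156258  0.14875605 -0.02614972]
```

View pics/s3.png

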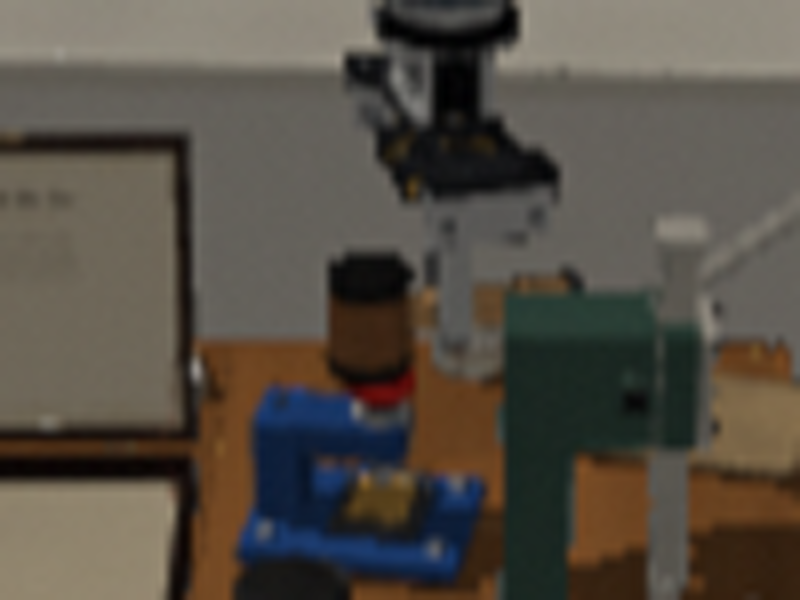

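The mallet is on the red head, which is down almost to the bush. The force change of about 5.5 N means over 20 mm of travel. I'll press 3 mm more for margin, then lift.

```bash
python3 -m jog '[[0,0,2,0,0,0],[0,0,3,0,0,0],[0,0,3,0,0,0],[0,0,3,0,0,0]]'
python3 - <<'E'
from h import *
for i in range(2):
    s=capture("side"); st=state(); print(st["ee_pos"],st["force"])
E
```

```text
clock: 6.9
ee_pos: [0.5636, -0.1369, 0.1444]
ee_rot: [-0.174, 0.985, -0.001, 0.001]
force: [-3.6, 1.6, 11.2]
opening: 0.0181
finger_force: 30.0
[ 0.56362607 -0.13688928  0.14443429] [-3.63251685  0.2275849  11.64336614]
[ 0.56363019 -0.13689961  0.14444299] [-4.25082387 -0.31114404 10.99784894]
```

Bottomed out: 11 N reads well above the spring's 6 N. Now lift and move towards the tray while turning the handle away from the wall.

```bash
python3 -m jog '[[0,0,-15,0,0,0],[0,0,-50,0,0,0],[0,0,-85,0,0,0],[0,0,-110,0,0,1],[15,-2,-115,0,0,2.1],[45,-5,-115,0,0,3.2],[80,-9,-115,0,0,4.3],[115,-14,-115,0,0,5.4],[150,-18,-115,0,0,6.5],[179,-22,-115,0,0,7.5]]'
python3 -m jog '[[0,0,10,0,0,1.1],[0,0,20,0,0,2.2],[0,0,30,0,0,3.3],[0,0,40,0,0,4.4],[0,0,50,0,0,5.5],[0,0,60,0,0,6.6],[0,0,70,0,0,7.5],[0,0,70,0,0,7.5],[0,0,70,0,0,7.5]]'
python3 - <<'E'
from w import *
w=capture("wrist"); s=capture("side"); t=capture("top"); pickle.dump((w,s,t),open("w4.pkl","wb"))
st=state(); M=R.from_quat(st["ee_rot"]).as_matrix(); p=st["ee_pos"]; print(p,M.round(3).tolist(),st["force"],st["qpos"].round(2))
k=lambda a,x,y,W,H,f: cv2.resize(a[y:y+H,x:x+W],(int(W*f),int(H*f)),interpolation=cv2.INTER_CUBIC)
wi=w["pixels"].copy()
for q in [(.419,-.264,.002)]+[tuple(np.r_[p+M@[-.048,0,0]][:2])+(p[2]-.0355,)]:
    u=wproj(q,w)[0]; print(u); cv2.circle(wi,tuple(int(a) for a in u.round()),3,(0,255,0),-1)
print((wproj([p+M@[.078,y,-.008] for y in(-.009,.009)],w)).round(1))
print("side head pred",proj(p+M@[-.048,0,0],s))
a=cv2.resize(wi,(420,315)); b=k(s["pixels"],215,95,126,94.5.__int__(),380/126); b=cv2.resize(b,(380,315))
cv2.imwrite("pics/c4.png",np.hstack([a,b])[...,::-1])
E
```

```text
clock: 7.83
ee_pos: [0.3999, -0.2185, 0.2561]
ee_rot: [0.219, 0.976, 0.0, -0.0]
force: [0.3, -0.9, -1.9]
opening: 0.0178
finger_force: 30.0
clock: 8.58
ee_pos: [0.4015, -0.218, 0.186]
ee_rot: [0.572, 0.82, 0.0, -0.001]
force: [0.7, 0.8, -0.9]
opening: 0.0179
finger_force: 30.0
[ 0.40224943 -0.21866467  0.18726977] [[-0.344, 0.939, 0.001], [0.939, 0.344, -0.001], [-0.001, 0.001, -1.0]] [ 0.13432771 -0.69505783 -1.65147851] [-0.75 -0.18  2.07  0.    1.25 -1.1 ]
[254.07219216 219.84643559]
[254.06711362 289.29339126]
[[236.2 121.1]
 [272.7 121.2]]
side head pred [[290.95699458 123.10793561]]
```

View pics/c4.png

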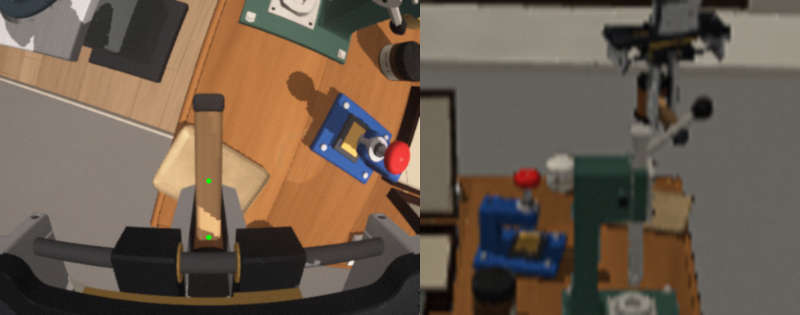

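The punch is up again, and the mallet is still level over the tray. I'll refine the tray centre from this wrist view, using the corners at about (187,123), (270,176), (155,183).

Run:
```python
from w import *
w,s,t=pickle.load(open("w4.pkl","rb"))
k=512/420
C=[wray(u*k,v*k,.008,w) for u,v in((187,123),(270,176),(155,183))]; print(np.round(C,3), "centre",(C[1]+C[2])/2)
for n,c in(("wrist",w),("top",t),("side",s)):
    for d in silhouettes("tool_tray",c)[:1]:
        m=d["mask"]; hull=cv2.convexHull(np.argwhere(m)[:,::-1].astype(np.float32)); f=wray if n=="wrist" else ray
        W=np.array([f(*q,.007,c)[:2] for q in hull[:,0]]).astype(np.float32); print(n,d["score"],cv2.minAreaRect(W*1000))
```

```text
[[ 0.361 -0.193  0.008]
 [ 0.502 -0.224  0.008]
 [ 0.345 -0.294  0.008]] centre [ 0.42350301 -0.25910676  0.008     ]
wrist 0.98 ((421.28814697265625, -260.01104736328125), (110.2768325805664, 151.1539306640625), 80.11531829833984)
top 0.66 ((618.41943359375, -153.14425659179688), (35.94199752807617, 37.350067138671875), 44.4155158996582)
side 0.43 ((374.8763122558594, -260.28253173828125), (113.8568115234375, 56.342071533203125), 84.9187240600586)
```

```bash
python3 -m jog '[[0,0,30,0,0,0],[0,0,65,0,0,0],[0,0,100,0,0,0],[0,0,125,0,0,0],[0,0,140,0,0,0],[0,0,144,0,0,0],[0,0,144,0,0,0],[0,0,144,0,0,0]]'
python3 -m jog '[[0,0,2,0,0,0],[0,0,4,0,0,0],[0,0,5,0,0,0],[0,0,5,0,0,0],[0,0,5,0,0,0]]'
```

```text
clock: 9.55
ee_pos: [0.4027, -0.2191, 0.0435]
ee_rot: [0.573, 0.819, -0.0, 0.001]
force: [-0.7, -0.2, -1.5]
opening: 0.018
finger_force: 30.0
clock: 9.97
ee_pos: [0.4021, -0.2185, 0.0377]
ee_rot: [0.573, 0.819, -0.0, 0.0]
force: [0.0, 0.9, -1.7]
opening: 0.0177
finger_force: 30.0
```

```bash
python3 -m jog '[[0,0,1,0,0,0],[0,0,1,0,0,0],[0,0,1,0,0,0]]'; python3 -m jog '[[0,0,1,0,0,0],[0,0,1,0,0,0],[0,0,1,0,0,0]]'
```

```text
clock: 10.22
ee_pos: [0.4021, -0.2186, 0.0366]
ee_rot: [0.573, 0.819, -0.0, 0.0]
force: [0.8, 0.4, -1.8]
opening: 0.0179
finger_force: 30.0
clock: 10.47
ee_pos: [0.4022, -0.2185, 0.0364]
ee_rot: [0.573, 0.819, 0.0, -0.0]
force: [-2.3, 3.6, 9.2]
opening: 0.0176
finger_force: 30.0
```

```bash
python3 -m jog '[[0,0,-0.5,0,0,0],[0,0,-0.5,0,0,0],[0,0,-0.5,0,0,0],[0,0,-0.5,0,0,0],[0,0,-0.5,0,0,0],[0,0,-0.5,0,0,0]]' 0.1
python3 -m jog '[[0,0,-8,0,0,0],[0,0,-25,0,0,0],[0,0,-60,0,0,0],[0,0,-100,0,0,0],[0,0,-140,0,0,0],[0,0,-180,0,0,0],[0,0,-180,0,0,0],[0,0,-180,0,0,0]]'
python3 - <<'E'
from w import *
w=capture("wrist"); st=state(); M=R.from_quat(st["ee_rot"]).as_matrix(); p=st["ee_pos"]; print(p,st["force"],st["opening"])
wi=w["pixels"].copy()
print(wproj([.4187,-.2637,.066],w),wproj([.4205,-.262,.002],w))
cv2.imwrite("pics/w5.png",cv2.resize(wi,(800,600))[...,::-1]); pickle.dump(w,open("w5.pkl","wb"))
E
```

```text
clock: 10.97
ee_pos: [0.4019, -0.2184, 0.0359]
ee_rot: [0.573, 0.819, 0.0, -0.0]
force: [-0.4, -0.0, -0.5]
opening: 0.0511
finger_force: 0.0
clock: 11.63
ee_pos: [0.4032, -0.2195, 0.2194]
ee_rot: [0.573, 0.819, -0.0, 0.003]
force: [-0.4, 0.3, -0.8]
opening: 0.0517
finger_force: 0.0
[ 0.40210313 -0.21856294  0.21685841] [-0.38080719  1.45605782 -0.57790566] 0.05177651910090307
[[252.63084567 226.57784494]] [[254.33971294 207.19152485]]
```

View pics/w5.png

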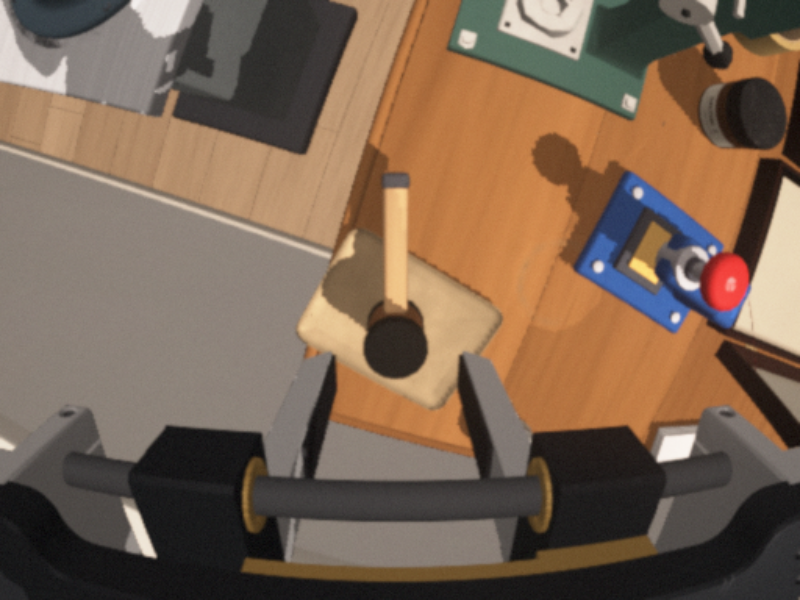

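The mallet stands upright near the middle of the tray, with its head top at (395,345) and its handle level. The punch's red head (725,282) is up, and the gripper is clear.

```bash
python3 -m jog '[[0,0,0,0,0,0],[0,0,0,0,0,0]]'; python3 -c "
from rig import sign_off; print(sign_off())"
```

```text
clock: 11.85
ee_pos: [0.4011, -0.2177, 0.2141]
ee_rot: [0.573, 0.819, 0.0, -0.002]
force: [-0.5, -0.1, 0.1]
opening: 0.0521
finger_force: 0.0
the job is handed in; nothing more can be done
None
```

The job is handed in after 11.9 s, with no verdict returned: the mallet drove the punch fully down, the punch sprang back up, and the mallet now stands released in the brass tray with its handle level.

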